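# Hang the ear defenders on the rail and shut the kit drawer

### The arm

A 6-joint arm with a two-finger parallel gripper is mounted at the origin on the work surface. World frame = base frame: x ahead of the robot, y to its left, z up, the work surface at z = 0. Lengths are in m, angles in rad, forces in N, time in s.
With the tool pointing down it reaches from about 0.4 to 0.825 m from the base axis. Payload 7 kg.
Tool frame: the origin (TCP) lies midway between the tips of the shut fingers; the grasp point (between the pads) lies 19 mm behind it; z points along the fingers, y is the line along which they close (so a half turn about z gives the same grasp; the last joint's range is limited). The gripper opens to 88 mm and grips with 3 to 60 N. Pads are 19 mm wide; open, the fingers measure 130 mm over their backs; the gripper's body (78 mm by 193 mm) begins 47 mm behind the grasp point.
Start: joints at [1.511, 0.359, 0.012, 0, -1.224, -0.288], TCP at [0.23, 0.635, 0.227] pointing down, gripper open.
Joint ranges: [-3.07, 3.07], [-1.43, 2.12], [-1.02, 1.25], [-3.03, 1.67], [-3.05, -0], [-3.03, 3.03]. Speed limits (rad/s): [2.39, 2.39, 3.01, 3.14, 3.14, 3.14].

### API

Orientations are given as a unit quaternion [x, y, z, w].
In Python, from workcell import arm, vision gives the robot as it stands.
- The arm moves only by the shell command python3 -m pendant 'ROWS' [FORCE]. ROWS is JSON, one flat list of numbers, 7 for each row, row after row: the finger opening in mm, from 0 to 87.6, then the shift along the tool's x, y, z as a fraction of full scale, then the turn, a rotation vector about the tool's x, y, z as a fraction of full scale. A call has 1 to 20 rows; each row shifts and turns the commanded pose from where the row before left it, along the tool's axes as they then stand; what a row does not reach is not made up. Full scale, the value 1, is 0.6 m for a shift and 2 pi rad for a turn. A row lasts 1/8 s, in which the tool goes at most 62.5 mm and 10.7 degrees, less where a joint would pass 70% of its speed; a pose out of reach is approached as far as the arm can. A call with a number of a shift or a turn outside -1 to 1 is refused whole. A call with a gripper value outside its range is refused whole. The fingers move at their own pace and stop on an object; FORCE is the grip in N (left out, the last holds). Time passes only in rows, so rows that do not move let the fingers close. It gives the time, the measured TCP pose, the force, the opening and the grip force at its end, in the units of the state.
- arm.observe(): the state, without advancing time (a new reading comes with each control period).
- vision.get_image(name): name is "side" or "top"; returns the picture (384x512x3 uint8, red, green, blue); there is no depth.
- vision.get_calibration(name): a dict with "vfov" (degrees; the focal length in pixels is half the picture's height over the tangent of half this angle, whatever the lens; pixels are square), "cx", "cy" (the principal point, pixels), "R" (3x3) and "t" (3): a world point X has camera coordinates R X + t. Camera axes: x right, y down, z forward; pixel columns grow to the right and rows downward; lengths in m; the calibration is good to about 2 mm. A picture is of the moment at which its call begins. get_calibration takes no time and is no camera call.
- arm.hand_in(): hands the job in; it is judged then, once.
The state is a dict: "clock": time; "joint_positions": joint angles; "qvel": joint speeds; "joint_torque": joint torques, N m; "eef_pos": TCP position; "eef_rot": TCP orientation; "ft_force": force on the tool from outside, world axes, zero at the start; "wrist_torque": the same for the moment, N m; "width": opening from 0.0 (shut) to 1.0 (fully open); "grip_force": force on a finger pad.
Only numpy, scipy, OpenCV 4.12 (cv2) and the standard library are available. Lean on these libraries where they do the work, as an engineer would, in place of code of your own. Each camera call takes 0.05 s, during which the arm holds its last target. There are 200 camera calls.

### The job

Take the ear defenders out of the open kit drawer and hang them by their headband over the bar of the rail stand, one cup on each side of the bar, so that they hang free. Then push the drawer fully home, with the two filters still in it. Do not knock over the tool pot.

Things in the scene. Friction and masses are not known exactly. Their poses are not given: they have to be found in the camera images.
- ear_defenders: ear defenders standing on their two cups in the drawer: stiff black arched headband, grey box-shaped cups. 150 mm high, 152 mm wide over the cups, 200 g. Origin: centre of the underside; z up through the crown, y cup to cup, x across the band. Padded crown at the top: straight block 36 (x) by 44 (y) by 18 mm thick (z 132 to 150). Arch open below: 84 mm between cups. Cups 58 mm (x), 74 mm high
- crown_top (a point): middle of the top of the ear defenders' crown, 150 mm above their origin, axes as theirs
- cup_a (a point): centre of one cup, at y +60 mm, z 37 mm in the ear defenders' frame
- cup_b (a point): centre of the other cup, at y -60 mm, z 37 mm in the ear defenders' frame
- rail_stand: fixed steel rail stand. Round level bar, 14 mm thick, 260 mm long, along the stand's y, on two thin posts at y +-125 mm that end at the bar, each on a foot 130 mm long in x, 20 mm wide, 12 mm high. Origin on the bench under the middle of the bar; bar centre at z 158 mm. Left or right of the drawer unit
- rail_mid (a point): top of the bar at its middle, 165 mm above the bench; y along the bar, z up
- kit_unit: fixed low grey drawer housing, 250 mm deep (x), 310 mm wide (y), 98 mm high, its open front facing the robot (its -x) at x +90 mm from its origin; origin on the bench in front of the housing, about where the open drawer is. x points from the robot into the housing
- kit_drawer (a joint): how far the drawer is pulled out, m: 0 fully home, stop at 0.19; it slides along the housing's x, with about 2.5 N of friction
- drawer_pull (a point): middle of the outer edge of the drawer's pull, a dark bar 100 mm wide (y), 14 mm high, at 56 mm above the bench, standing 25 mm out of the drawer's front (front panel 310 mm wide, 8 to 86 mm above the bench); x points inwards, the way to push. Moves with the drawer
- drawer_floor (a point): point on the drawer's inner floor, on its middle line, 60 mm behind the outer face of its front, 14 mm above the bench; inside from x -46 to +169 mm and y -142 to +142 mm of this point, side walls up to 59 mm above the bench. Moves with the drawer; axes as the housing's
- filter_a: white round respirator filter, 60 mm across, 30 mm high, lying in the drawer; origin centre of its underside
- filter_b: a second filter, the same
- tool_pot: loose clear pot with modelling tools sticking out, 72 mm across, about 160 mm high, on the bench just on the robot's side of the rail; origin centre of its underside, z up
Things that resemble listed ones, but are neither listed nor needed, are in the scene too. Leave any pink, turquoise or yellow look-alike of the filter_a alone.

How it is judged:
On the way, in this order (a step that is already met when the one before it is completed fails the run):
1. the ear defenders' headband rests over the bar, a cup on each side (((x of cup_a in the frame of rail_stand above 0.015 m and x of cup_b in the frame of rail_stand below -0.015 m) or (x of cup_b in the frame of rail_stand above 0.015 m and x of cup_a in the frame of rail_stand below -0.015 m)) and y of crown_top in the frame of rail_stand between -0.115 and 0.115 m and z of crown_top in the frame of rail_mid between 0.005 and 0.03 m and contact force between ear_defenders and rail_stand above 0.5 N and angle between ear_defenders's own z axis and vertical below 0.4 rad), for 0.2 s.
2. the drawer is fully home (value of joint kit_drawer below 0.006 m), for 0.2 s.
At the end, for the whole second after the job is handed in: The ear defenders hang at rest over the bar, upright within 0.4 rad, a cup centre at least 15 mm out on each side, the crown within 115 mm of the bar's middle, its top 5 to 30 mm above the bar, clear of the drawer unit; the drawer is within 6 mm of home, both filters in it (all of step 1 and linear speed of ear_defenders below 0.03 m/s and angular speed of ear_defenders below 0.3 rad/s and contact force between ear_defenders and kit_unit below 0.1 N and value of joint kit_drawer below 0.006 m and x of filter_a in the frame of drawer_floor between -0.05 and 0.174 m and y of filter_a in the frame of drawer_floor between -0.147 and 0.147 m and z of filter_a in the frame of drawer_floor between -0.01 and 0.03 m and x of filter_b in the frame of drawer_floor between -0.05 and 0.174 m and y of filter_b in the frame of drawer_floor between -0.147 and 0.147 m and z of filter_b in the frame of drawer_floor between -0.01 and 0.03 m); the robot touches nothing.
It fails at once if the tool pot is knocked over (angle between tool_pot's own z axis and vertical above 0.6 rad).
It also fails if it takes over 59 s, if anything falls off the work surface, if the arm or the gripper's body presses on something with over 40 N, if the wrist force passes 120 N, or if a joint passes its speed limit or range.

## Working session

There is one attempt and no reset: what is moved stays moved. The work goes in short steps, Python scripts to look and compute and a shell command to move; the robot and the scene stay as the last step left them, time stands still between calls to the robot, and variables do not carry over. Pictures are saved under pics/ and viewed, at most 10 in all, crops included, and the job is handed in when it is done.

```bash
mkdir -p pics; ls
python3 - <<'E'
from workcell import arm, vision
import cv2,numpy as np
for n in("side","top"):
    im=vision.get_image(n);cv2.imwrite(f"pics/{n}0.png",im[:,:,::-1]);c=vision.get_calibration(n);print(n,c)
s=arm.observe();print(s)
E
```

```text
pics
side {'vfov': 57.08186117404357, 'cx': 252.79534928214164, 'cy': 194.01284184582076, 'R': array([[ 0.91128008, -0.41139764,  0.01790541],
       [-0.24980269, -0.58685525, -0.77019448],
       [ 0.32736407,  0.69739006, -0.63755773]]), 't': array([-0.51190602,  0.22925392,  0.79565617])}
top {'vfov': 45.642563899316, 'cx': 252.20110332180815, 'cy': 201.4254978301132, 'R': array([[-0.01272028, -0.99985495, -0.01132551],
       [-0.99947481,  0.01305141, -0.02966071],
       [ 0.02980423,  0.01094227, -0.99949586]]), 't': array([-0.00248624,  0.5497491 ,  1.29297035])}
{'clock': 0.1, 'joint_positions': array([ 1.51110513e+00,  3.59283647e-01,  1.11460597e-02, -2.69931323e-04,
       -1.22409572e+00, -2.88068423e-01]), 'qvel': array([ 5.45535763e-04, -9.21136319e-04,  1.46075925e-03,  1.22600090e-04,
       -1.96033020e-03, -8.48553682e-05]), 'joint_torque': array([-1.31712888e-03, -5.84164810e+01,  2.93750006e+01,  7.01553270e+00,
        1.01078750e-02, -5.72300632e-05]), 'eef_pos': array([0.2299451 , 0.63416429, 0.22574186]), 'eef_rot': array([ 9.84912742e-01, -1.73050161e-01, -4.42105897e-05,  7.28268870e-04]), 'ft_force': array([0.03954719, 0.4422037 , 0.52257239]), 'wrist_torque': array([0.04663113, 0.02701901, 0.0200326 ]), 'grip_force': 0.0, 'width': 1.0006324646705076}
```

View pics/top0.png

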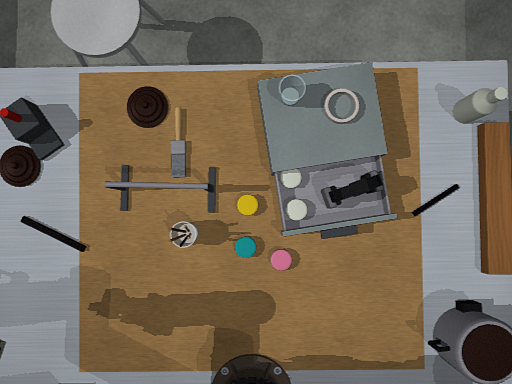

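View pics/side0.png

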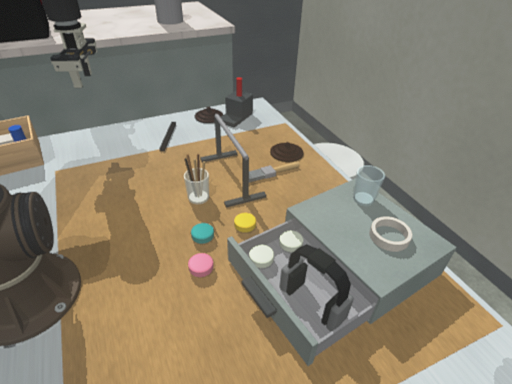

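The top view shows the drawer unit at about (325,150), the ear defenders at (355,190), white filters at (291,178) and (297,209), the bar from (105,185) to (214,187), and the pot at (183,234). I'll crop in for detail.

```bash
cat > h.py <<'E'
from workcell import arm, vision
import cv2,numpy as np
C={n:vision.get_calibration(n) for n in("side","top")}
def cam(n):
    c=C[n];return 192/np.tan(np.radians(c["vfov"]/2)),c["cx"],c["cy"],np.array(c["R"]),np.array(c["t"])
def ray(n,p):
    f,cx,cy,R,t=cam(n);d=R.T@np.array([(p[0]-cx)/f,(p[1]-cy)/f,1]);return -R.T@t,d
def onz(n,p,z):
    o,d=ray(n,p);return o+d*(z-o[2])/d[2]
def proj(n,X):
    f,cx,cy,R,t=cam(n);q=R@np.array(X)+t;return np.array([cx+f*q[0]/q[2],cy+f*q[1]/q[2]])
def tri(p,q):
    a,d=ray("top",p);b,e=ray("side",q);s=np.linalg.lstsq(np.c_[d,-e],b-a,rcond=None)[0]
    u,v=a+d*s[0],b+e*s[1];return (u+v)/2,np.linalg.norm(u-v)
E
python3 - <<'E'
from h import *
a=cv2.imread("pics/top0.png");b=cv2.imread("pics/side0.png")
A=cv2.resize(a[140:250,265:405],None,fx=4,fy=4,interpolation=2)   # 560x440
cv2.imwrite("pics/ctop.png",A)
B=cv2.resize(b[220:360,220:380],None,fx=4,fy=4,interpolation=2)
cv2.imwrite("pics/cside.png",B)
g=cv2.cvtColor(a,6)
m=(g[140:230,320:385]<45).astype(np.uint8)
n,l,s,ct=cv2.connectedComponentsWithStats(m)
for i in range(1,n):
    if s[i,4]>60:
        pts=np.argwhere(l==i)[:,::-1].astype(np.float32)+[320,140];print(s[i],cv2.minAreaRect(pts.astype(np.float32)))
# bar ends etc
for p in [(105,185),(214,187)]: print("bar",onz("top",p,.158))
print("pot",tri((183,234),(197,185)))
# white filters
hsv=cv2.cvtColor(a,40)
m=cv2.inRange(hsv[140:250,265:330],(0,0,200),(180,60,255));n,l,s,ct=cv2.connectedComponentsWithStats(m)
for i in range(1,n):
    if s[i,4]>80: print(s[i],ct[i]+[265,140],onz("top",ct[i]+[265,140],.044))
E
```

```text
[  9  31  54  34 790] ((356.00030517578125, 187.2701416015625), (20.297143936157227, 56.07213592529297), 70.64100646972656)
bar [0.59172824 0.36139886 0.158     ]
bar [0.58294086 0.08488453 0.158     ]
pot (array([0.46130799, 0.18291797, 0.0433629 ]), np.float64(0.0011553356395959042))
```

View pics/ctop.png

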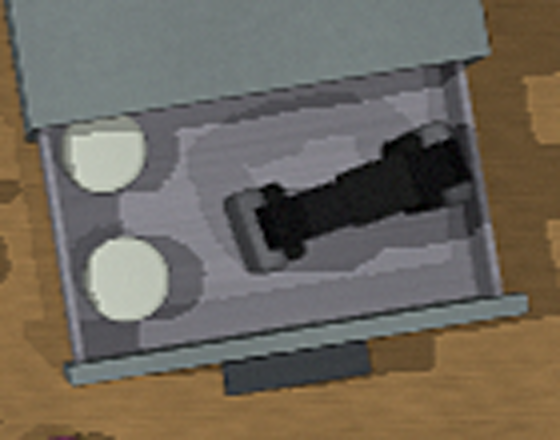

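View pics/cside.png

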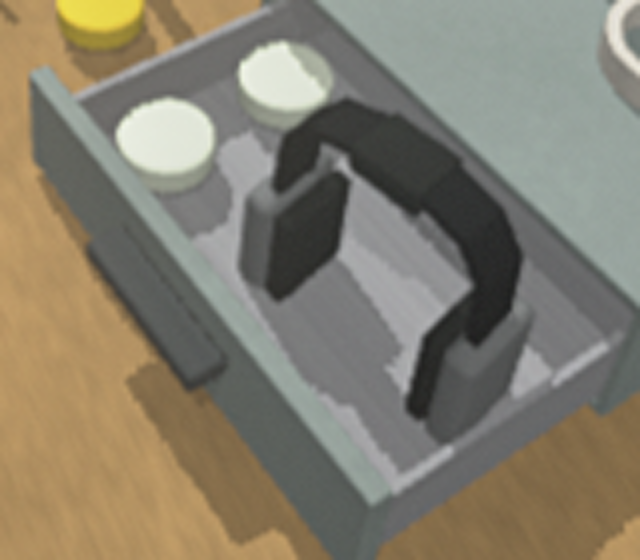

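The crops show the crown in the side view at about (321,260) and in the top view at roughly (358,186). Both filters sit at the drawer's left.

Run:
```python
from h import *
np.set_printoptions(precision=4,suppress=True)
T=lambda x,y:(265+x/4,140+y/4)
S=lambda x,y:(220+x/4,220+y/4)
for p in [(398,112),(462,160),(415,210),(352,155)]: X=onz("side",S(*p),.164);print("crown cor",X,(proj("top",X)-[265,140])*4)
c=onz("side",S(407,160),.164);print("crown c",c)
print("Lcup outer top corners z.088",onz("top",T(228,198),.088),onz("top",T(250,270),.088))
print("front panel top z.086",onz("top",T(68,372),.086),onz("top",T(527,300),.086))
print("housing front top z.098",onz("top",T(30,130),.098),onz("top",T(490,50),.098))
print("pull outer z.063",onz("top",T(226,394),.063),onz("top",T(372,372),.063))
for p in [(103,153),(128,278)]:print("filt",onz("top",T(*p),.044))
b=cv2.imread("pics/side0.png")
for p,q in [((105,185),(217,118)),((214,187),(246,157))]: print("bar",tri(p,q))
a=cv2.imread("pics/top0.png")
cv2.imwrite("pics/rail.png",np.vstack([cv2.resize(a[155:260,95:235],None,fx=3,fy=3),cv2.resize(b[105:210,180:320],None,fx=3,fy=3)])[:600])
for X in [[.59,.36,.158],[.583,.085,.158]]: print(proj("side",X))
```

```text
crown cor [ 0.5879 -0.2581  0.164 ] [341.8088 172.2488]
crown cor [ 0.5996 -0.2966  0.164 ] [402.9171 152.7239]
crown cor [ 0.5622 -0.3128  0.164 ] [430.113  211.9655]
crown cor [ 0.5524 -0.2727  0.164 ] [366.2579 228.5082]
crown c [ 0.5752 -0.286   0.164 ]
Lcup outer top corners z.088 [ 0.5768 -0.1975  0.088 ] [ 0.5284 -0.2113  0.088 ]
front panel top z.086 [ 0.4619 -0.089   0.086 ] [ 0.5061 -0.3957  0.086 ]
housing front top z.098 [ 0.6232 -0.0655  0.098 ] [ 0.6722 -0.3713  0.098 ]
pull outer z.063 [ 0.4447 -0.1974  0.063 ] [ 0.4584 -0.2967  0.063 ]
filt [ 0.6115 -0.1177  0.044 ]
filt [ 0.5246 -0.1337  0.044 ]
bar (array([0.5937, 0.3639, 0.149 ]), np.float64(0.002857865667093697))
bar (array([0.5796, 0.0845, 0.1725]), np.float64(0.005206460216074734))
[215.7543 116.2   ]
[248.0254 161.158 ]
```

View pics/rail.png

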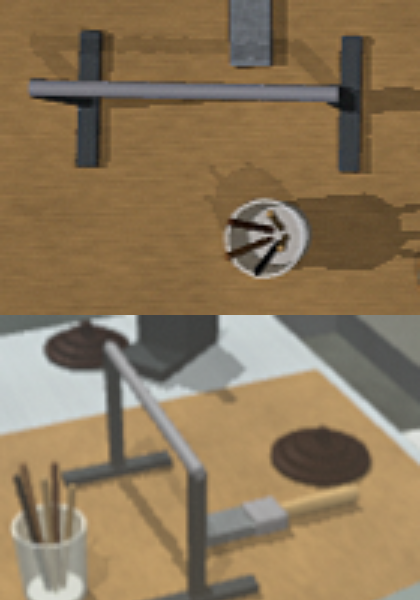

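The bar runs from top-view (105,185) to (208,186). The pot is at (183,234), and all of it is on the robot's side of the bar. Now I'll raise the arm and turn it to the band's yaw.

```bash
cat >> h.py <<'E'
from scipy.spatial.transform import Rotation as Ro
np.set_printoptions(precision=4,suppress=True)
def go(xyz,yaw):
    "shift (tool axes, fractions) and tool-z turn fraction to reach xyz with closing axis at yaw (deg)"
    s=arm.observe();R=Ro.from_quat(s["eef_rot"])
    y=R.apply([0,1,0]);d=(yaw-np.degrees(np.arctan2(y[1],y[0]))+90)%180-90
    print("pos",s["eef_pos"],"shift",R.inv().apply(np.array(xyz)-s["eef_pos"])/.6,"turn",-d/360,"tilt",(R*Ro.from_euler("x",np.pi)).as_rotvec()[:2],"w",s["width"],"t",s["clock"])
E
python3 -m pendant '[87.6,0,0,-0.0344,0,0,0.0252, 87.6,0,0,-0.0344,0,0,0.0252, 87.6,0,0,-0.0344,0,0,0.0252, 87.6,0,0,-0.0344,0,0,0.0252, 87.6,0,0,-0.0344,0,0,0.0252, 87.6,0,0,-0.0344,0,0,0.0252]' 20
python3 -c "
from h import *
go([.575,-.285,.30],15.5)
A,B=onz('top',(105,184.7),.158),onz('top',(208.3,186.3),.158);print(A,B,np.linalg.norm(A-B),(A+B)/2)"
```

```text
clock: 0.85
eef_pos: [0.23, 0.6343, 0.3505]
eef_rot: [0.795, -0.606, 0.0, 0.0]
ft_force: [-0.0, -0.6, 0.0]
width: 1.002
grip_force: 0.0
pos [0.23   0.6343 0.3505] shift [ 1.6297 -0.1493  0.0855] turn -0.0004434279593684525 tilt [-0.001  -0.0004] w 1.0016530074610137 t 0.85
[0.5925 0.3614 0.158 ] [0.5849 0.0993 0.158 ] 0.2622155447835078 [0.5887 0.2303 0.158 ]
```

```bash
python3 -m pendant '[87.6,0.0815,-0.0075,0,0,0,0, 87.6,0.0815,-0.0075,0,0,0,0, 87.6,0.0815,-0.0075,0,0,0,0, 87.6,0.0815,-0.0075,0,0,0,0, 87.6,0.0815,-0.0075,0,0,0,0, 87.6,0.0815,-0.0075,0,0,0,0, 87.6,0.0815,-0.0075,0,0,0,0, 87.6,0.0815,-0.0075,0,0,0,0, 87.6,0.0815,-0.0075,0,0,0,0, 87.6,0.0815,-0.0075,0,0,0,0, 87.6,0.0815,-0.0075,0,0,0,0, 87.6,0.0815,-0.0075,0,0,0,0, 87.6,0.0815,-0.0075,0,0,0,0, 87.6,0.0815,-0.0075,0,0,0,0, 87.6,0.0815,-0.0075,0,0,0,0, 87.6,0.0815,-0.0075,0,0,0,0, 87.6,0.0815,-0.0075,0,0,0,0, 87.6,0.0815,-0.0075,0,0,0,0, 87.6,0.0815,-0.0075,0,0,0,0, 87.6,0.0815,-0.0075,0,0,0,0]'
python3 -c "
from h import *
go([.575,-.285,.149],15.5)
"
```

```text
clock: 3.35
eef_pos: [0.5807, -0.2845, 0.3499]
eef_rot: [0.797, -0.604, -0.0, 0.0]
ft_force: [1.6, 1.4, 0.5]
width: 1.002
grip_force: 0.0
pos [ 0.5807 -0.2845  0.3499] shift [-0.0016  0.0091  0.3348] turn 0.00037627367135636784 tilt [-0.0001  0.0008] w 1.001654231526953 t 3.35
```

```bash
python3 -m pendant '[87.6,-0.0016,0.009,0.0418,0,0,0, 87.6,0,0,0.0418,0,0,0, 87.6,0,0,0.0418,0,0,0, 87.6,0,0,0.0418,0,0,0, 87.6,0,0,0.0418,0,0,0, 87.6,0,0,0.0418,0,0,0, 87.6,0,0,0.0418,0,0,0, 87.6,0,0,0.0418,0,0,0, 87.6,0,0,0,0,0,0]'
python3 - <<'E'
from h import *
go([.575,-.285,.149],15.5)
im=vision.get_image("side")[:,:,::-1];cv2.imwrite("pics/s1.png",cv2.resize(im[180:360,220:400],None,fx=3,fy=3))
E
```

```text
clock: 4.47
eef_pos: [0.5734, -0.283, 0.1474]
eef_rot: [0.797, -0.604, -0.002, 0.001]
ft_force: [0.1, -0.1, -1.0]
width: 1.003
grip_force: 0.0
pos [ 0.5734 -0.283   0.1474] shift [ 0.0039 -0.0017 -0.0027] turn 0.0003429330702892407 tilt [-0.002   0.0048] w 1.0031986937612543 t 4.475
```

View pics/s1.png

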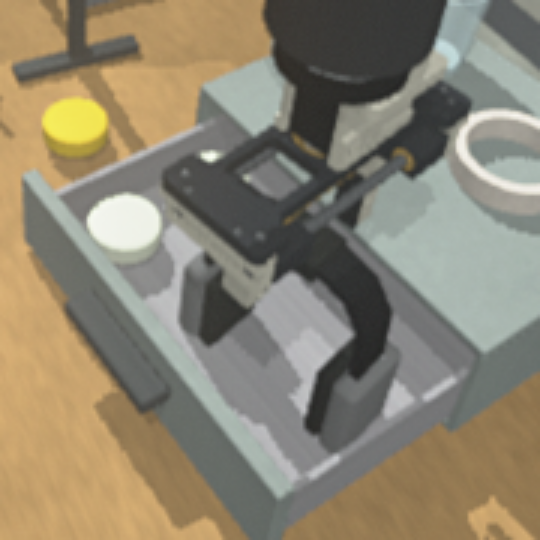

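The fingers straddle the band at the crown (side crop around (290,230)), so I'm closing the gripper.

```bash
python3 -m pendant '[87.6,0.003,0,-0.0027,0,0,0, 20,0,0,0,0,0,0, 20,0,0,0,0,0,0, 20,0,0,0,0,0,0, 20,0,0,0,0,0,0, 20,0,0,0,0,0,0, 20,0,0,0,0,0,0, 20,0,0,0,0,0,0, 20,0,0,0,0,0,0]' 25
python3 -c "
from h import *
go([.575,-.285,.149],15.5)"
```

```text
clock: 5.65
eef_pos: [0.5755, -0.2852, 0.1514]
eef_rot: [0.797, -0.604, 0.0, -0.0]
ft_force: [1.0, -0.3, 0.3]
width: 0.415
grip_force: 24.4
pos [ 0.5755 -0.2852  0.1514] shift [-0.0006  0.0007  0.004 ] turn 0.00039228620312472786 tilt [ 0.0001 -0.0001] w 0.41538541224524206 t 5.65
```

```bash
python3 -m pendant '[20,0,0,-0.01,0,0,0, 20,0,0,-0.02,0,0,0, 20,0,0,-0.04,0,0,0, 20,0,0,-0.04,0,0,0, 20,0,0,-0.04,0,0,0, 20,0,0,-0.04,0,0,0, 20,0,0,-0.04,0,0,0, 20,0,0,-0.04,0,0,0, 20,0,0,-0.04,0,0,0, 20,0,0,-0.04,0,0,0, 20,0,0,-0.01,0,0,0, 20,0,0,0,0,0,0]'
python3 - <<'E'
from h import *
go([.590,.272,.36],88.4)
im=vision.get_image("side")[:,:,::-1];cv2.imwrite("pics/s2.png",im)
E
```

```text
clock: 7.15
eef_pos: [0.5753, -0.2851, 0.3674]
eef_rot: [0.797, -0.604, 0.0, -0.0]
ft_force: [-0.1, -1.1, -2.2]
width: 0.415
grip_force: 24.4
pos [ 0.5753 -0.2851  0.3674] shift [-0.8875 -0.2739  0.0127] turn -0.20211481078642207 tilt [ 0.0005 -0.0001] w 0.414871952558679 t 7.15
```

View pics/s2.png

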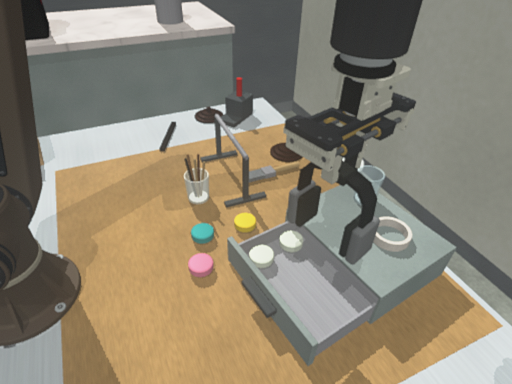

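The ear defenders are held upright, and both filters are still in the drawer at (262,256) and (291,240). I'll move over the bar next, then turn.

```bash
python3 -m pendant '[20,-0.02,-0.006,0,0,0,0, 20,-0.04,-0.0124,0,0,0,0, 20,-0.0634,-0.0196,0,0,0,0, 20,-0.0634,-0.0196,0,0,0,0, 20,-0.0634,-0.0196,0,0,0,0, 20,-0.0634,-0.0196,0,0,0,0, 20,-0.0634,-0.0196,0,0,0,0, 20,-0.0634,-0.0196,0,0,0,0, 20,-0.0634,-0.0196,0,0,0,0, 20,-0.0634,-0.0196,0,0,0,0, 20,-0.0634,-0.0196,0,0,0,0, 20,-0.0634,-0.0196,0,0,0,0, 20,-0.0634,-0.0196,0,0,0,0, 20,-0.0634,-0.0196,0,0,0,0, 20,-0.0634,-0.0196,0,0,0,0, 20,-0.04,-0.0124,0,0,0,0, 20,-0.0235,-0.0073,0,0,0,0, 20,0,0,0,0,0,0]'
python3 -m pendant '[20,0,0,0,0,0,-0.0253, 20,0,0,0,0,0,-0.0253, 20,0,0,0,0,0,-0.0253, 20,0,0,0,0,0,-0.0253, 20,0,0,0,0,0,-0.0253, 20,0,0,0,0,0,-0.0253, 20,0,0,0,0,0,-0.0253, 20,0,0,0,0,0,-0.0253, 20,0,0,0,0,0,0, 20,0,0,0,0,0,0]'
python3 - <<'E'
from h import *
go([.590,.272,.175],88.4)
for n in("side","top"):
    im=vision.get_image(n)[:,:,::-1];cv2.imwrite(f"pics/{n}3.png",im)
a=cv2.imread("pics/top3.png");b=cv2.imread("pics/side3.png")
cv2.imwrite("pics/c3.png",np.hstack([cv2.resize(a[90:290,30:230],None,fx=2,fy=2),cv2.resize(b[0:200,100:300],None,fx=2,fy=2)]))
E
```

```text
clock: 9.45
eef_pos: [0.5912, 0.3102, 0.3668]
eef_rot: [0.797, -0.604, -0.0, 0.0]
ft_force: [-0.2, -0.5, -1.8]
width: 0.409
grip_force: 24.4
clock: 10.7
eef_pos: [0.5915, 0.309, 0.3677]
eef_rot: [1.0, -0.015, 0.0, -0.0]
ft_force: [-0.2, -0.1, -1.8]
width: 0.412
grip_force: 24.4
pos [0.5915 0.309  0.3677] shift [-0.0007  0.0617  0.3211] turn -0.00037642478762778514 tilt [ 0.0002 -0.0003] w 0.41243596291254514 t 10.7
```

View pics/c3.png

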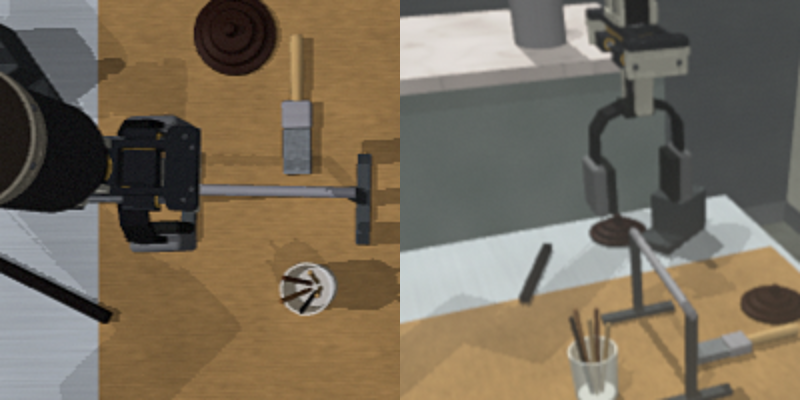

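The object is square over the bar and the pot is clear. Shifting along the bar, then lowering.

```bash
python3 -m pendant '[20,0,0.03,0,0,0,0, 20,0,0.0317,0,0,0,0, 20,0,0,0.02,0,0,0, 20,0,0,0.04,0,0,0, 20,0,0,0.04,0,0,0, 20,0,0,0.04,0,0,0, 20,0,0,0.04,0,0,0, 20,0,0,0.04,0,0,0, 20,0,0,0.04,0,0,0, 20,0,0,0.03,0,0,0, 20,0,0,0.01,0,0,0, 20,0,0,0,0,0,0, 20,0,0,0,0,0,0]'
python3 -c "
from h import *
go([.590,.272,.172],88.4)"
```

```text
clock: 12.42
eef_pos: [0.5909, 0.273, 0.1884]
eef_rot: [1.0, -0.013, 0.001, -0.0]
ft_force: [-0.4, -0.7, -2.1]
width: 0.413
grip_force: 24.4
pos [0.5909 0.273  0.1884] shift [-0.0015  0.0018  0.0273] turn 0.0003078867645118382 tilt [ 0.0008 -0.0014] w 0.4126556887303158 t 12.425
```

```bash
python3 -m pendant '[20,0,0,0.01,0,0,0, 20,0,0,0.01,0,0,0, 20,0,0,0.004,0,0,0, 20,0,0,0.003,0,0,0, 20,0,0,0,0,0,0, 20,0,0,0,0,0,0]'
python3 - <<'E'
from h import *
go([.590,.272,.171],88.4)
b=vision.get_image("side")[:,:,::-1];cv2.imwrite("pics/s4.png",cv2.resize(b[50:200,150:300],None,fx=4,fy=4))
E
```

```text
clock: 13.18
eef_pos: [0.5905, 0.2727, 0.1713]
eef_rot: [1.0, -0.013, 0.0, -0.0]
ft_force: [0.8, -0.6, -1.8]
width: 0.412
grip_force: 24.4
pos [0.5905 0.2727 0.1713] shift [-0.0008  0.0013  0.0005] turn 0.00029261008761902 tilt [ 0.0001 -0.0002] w 0.41169808577314726 t 13.175
```

View pics/s4.png

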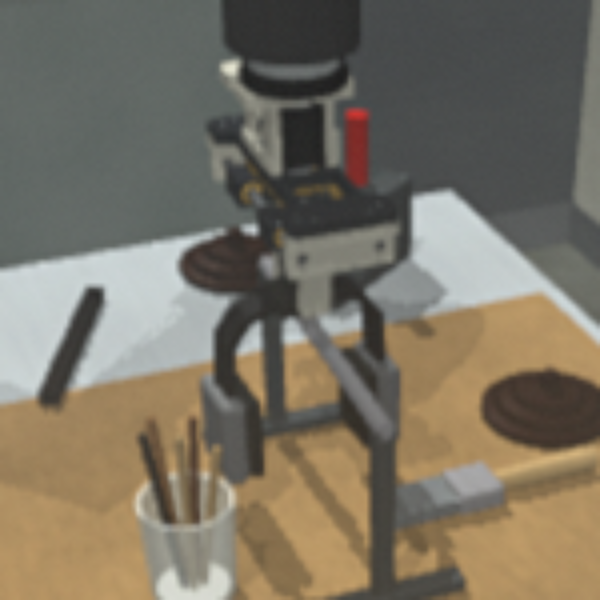

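The bar is under the arch with a cup on each side, and the full weight is still on the gripper. Lowering slowly to contact.

```bash
python3 -m pendant '[20,0,0,0.0015,0,0,0, 20,0,0,0,0,0,0, 20,0,0,0,0,0,0]'; python3 -m pendant '[20,0,0,0.0015,0,0,0, 20,0,0,0,0,0,0, 20,0,0,0,0,0,0]'
```

```text
clock: 13.6
eef_pos: [0.5904, 0.2727, 0.1703]
eef_rot: [1.0, -0.013, 0.0, -0.0]
ft_force: [-0.2, 0.4, -1.6]
width: 0.414
grip_force: 24.4
clock: 13.98
eef_pos: [0.5905, 0.2728, 0.1699]
eef_rot: [1.0, -0.013, 0.0, -0.0]
ft_force: [-2.3, -0.6, 3.0]
width: 0.41
grip_force: 24.4
```

```bash
python3 -m pendant '[45,0,0,0,0,0,0, 60,0,0,0,0,0,0, 87,0,0,0,0,0,0, 87,0,0,0,0,0,0, 87,0,0,0,0,0,0, 87,0,0,0,0,0,0, 87,0,0,0,0,0,0, 87,0,0,-0.02,0,0,0, 87,0,0,-0.04,0,0,0, 87,0,0,-0.06,0,0,0, 87,0,0,-0.06,0,0,0, 87,0,0,-0.06,0,0,0, 87,0,0,0,0,0,0]'
python3 - <<'E'
from h import *
go([.40,-.24,.30],8.2)
b=vision.get_image("side")[:,:,::-1];cv2.imwrite("pics/s5.png",b)
E
```

```text
clock: 15.6
eef_pos: [0.5917, 0.2733, 0.3182]
eef_rot: [1.0, -0.013, 0.003, -0.002]
ft_force: [-0.1, 0.1, -0.2]
width: 0.994
grip_force: 0.0
pos [0.5917 0.2733 0.3182] shift [-0.2975  0.8636  0.0251] turn 0.22310294286070476 tilt [ 0.0039 -0.006 ] w 0.9938389948368765 t 15.6
```

View pics/s5.png

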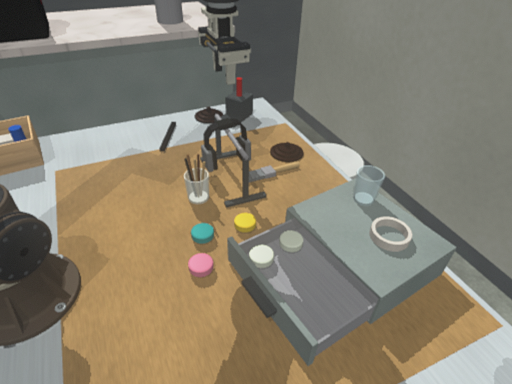

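The ear defenders hang over the bar at (225,140), the pot is upright and both filters are still in the drawer. Next I'll position to push the drawer.

```bash
python3 -m pendant '[40,0,0,0,0,0,-0.0136, 40,0,0,0,0,0,-0.0136, 40,0,0,0,0,0,0]'
python3 -c "
from h import *
go([.40,-.254,.318],98.2)"
```

```text
clock: 16.02
eef_pos: [0.5901, 0.2725, 0.3127]
eef_rot: [0.997, 0.072, -0.001, 0.0]
ft_force: [-0.9, -0.4, 0.4]
width: 0.711
grip_force: 0.0
pos [0.5901 0.2725 0.3127] shift [-0.4396  0.8229 -0.0079] turn 0.00017221934623642534 tilt [-0.0006  0.0012] w 0.7113330297241357 t 16.025
```

```bash
python3 -m pendant '[40,-0.0338,0.0633,0,0,0,0, 40,-0.0338,0.0633,0,0,0,0, 40,-0.0338,0.0633,0,0,0,0, 40,-0.0338,0.0633,0,0,0,0, 40,-0.0338,0.0633,0,0,0,0, 40,-0.0338,0.0633,0,0,0,0, 40,-0.0338,0.0633,0,0,0,0, 40,-0.0338,0.0633,0,0,0,0, 40,-0.0338,0.0633,0,0,0,0, 40,-0.0338,0.0633,0,0,0,0, 40,-0.0338,0.0633,0,0,0,0, 40,-0.0338,0.0633,0,0,0,0, 40,-0.0338,0.0633,0,0,0,0, 40,0,0,0,0,0,0, 40,0,0,0,0,0,0]'
python3 -c "
from h import *
go([.40,-.254,.05],98.2)"
```

```text
clock: 17.9
eef_pos: [0.4005, -0.2539, 0.3131]
eef_rot: [0.997, 0.071, -0.0, -0.0]
ft_force: [-0.3, -0.5, 0.7]
width: 0.459
grip_force: 0.0
pos [ 0.4005 -0.2539  0.3131] shift [-0.0007  0.0002  0.4385] turn -0.00010007928494041431 tilt [0.0003 0.0004] w 0.45926653269113116 t 17.9
```

```bash
python3 -m pendant '[40,0,0,0.05,0,0,0, 40,0,0,0.06,0,0,0, 40,0,0,0.06,0,0,0, 40,0,0,0.06,0,0,0, 40,0,0,0.06,0,0,0, 40,0,0,0.06,0,0,0, 40,0,0,0.05,0,0,0, 40,0,0,0.0385,0,0,0, 40,0,0,0,0,0,0, 40,0,0,0,0,0,0]'
python3 -c "
from h import *
u=np.array([.990,.143,0]);go(np.array([.4,-.254,.05])+.22*u,98.2)"
```

```text
clock: 19.15
eef_pos: [0.4016, -0.2536, 0.0511]
eef_rot: [0.997, 0.073, 0.0, 0.0]
ft_force: [0.4, -0.0, 0.8]
width: 0.456
grip_force: 0.0
pos [ 0.4016 -0.2536  0.0511] shift [0.364  0.0012 0.0021] turn 0.0004188946369350472 tilt [-0.0004 -0.0008] w 0.45635486088464117 t 19.15
```

```bash
python3 -m pendant '[40,0.02,0,0,0,0,0, 40,0.02,0,0,0,0,0, 40,0.01,0,0,0,0,0, 40,0.01,0,0,0,0,0, 40,0.01,0,0,0,0,0, 40,0.015,0,0,0,0,0, 40,0.02,0,0,0,0,0, 40,0.02,0,0,0,0,0, 40,0.02,0,0,0,0,0, 40,0.02,0,0,0,0,0, 40,0.02,0,0,0,0,0, 40,0.02,0,0,0,0,0, 40,0.02,0,0,0,0,0, 40,0.02,0,0,0,0,0, 40,0.02,0,0,0,0,0, 40,0.02,0,0,0,0,0, 40,0.015,0,0,0,0,0, 40,0.01,0,0,0,0,0, 40,0,0,0,0,0,0, 40,0,0,0,0,0,0]'
python3 -c "
from h import *
u=np.array([.990,.143,0]);go(np.array([.4,-.254,.05])+.22*u,98.2)"
```

```text
clock: 21.65
eef_pos: [0.5855, -0.2272, 0.0507]
eef_rot: [0.997, 0.072, 0.001, 0.0]
ft_force: [-0.1, 0.3, -0.6]
width: 0.455
grip_force: 0.0
pos [ 0.5855 -0.2272  0.0507] shift [0.0544 0.     0.0013] turn 0.0002783004303288471 tilt [-0.0004 -0.0016] w 0.4549090608178078 t 21.65
```

```bash
python3 -m pendant '[40,0.01,0,0,0,0,0, 40,0.01,0,0,0,0,0, 40,0.01,0,0,0,0,0]'; python3 -m pendant '[40,0.006,0,0,0,0,0, 40,0.006,0,0,0,0,0]'
python3 - <<'E'
from h import *
b=vision.get_image("top")[:,:,::-1];cv2.imwrite("pics/t6.png",cv2.resize(b[50:250,80:420],None,fx=2,fy=2))
E
```

```text
clock: 22.02
eef_pos: [0.603, -0.2245, 0.0504]
eef_rot: [0.997, 0.072, -0.0, 0.0]
ft_force: [-3.3, -0.5, 1.5]
width: 0.458
grip_force: 1.3
clock: 22.28
eef_pos: [0.6099, -0.2234, 0.0502]
eef_rot: [0.997, 0.072, -0.0, 0.0]
ft_force: [-2.4, -0.5, 1.0]
width: 0.459
grip_force: 1.3
```

View pics/t6.png

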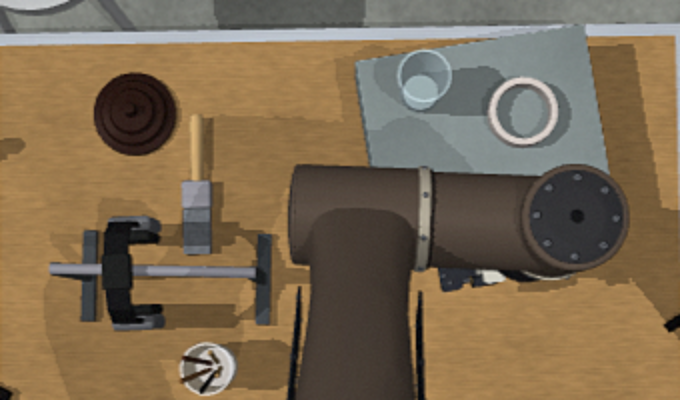

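The ear defenders hang evenly at (125,270), but the arm hides the drawer front. I'll keep pushing until the force rises.

```bash
for i in 1; do python3 -m pendant '[40,0.006,0,0,0,0,0, 40,0.006,0,0,0,0,0]'; done; python3 -m pendant '[40,0.005,0,0,0,0,0, 40,0.005,0,0,0,0,0]'; python3 -m pendant '[40,0.004,0,0,0,0,0, 40,0.004,0,0,0,0,0]'
```

```text
clock: 22.58
eef_pos: [0.6111, -0.2231, 0.05]
eef_rot: [0.997, 0.072, -0.006, -0.0]
ft_force: [-25.2, -3.8, 19.2]
width: 0.459
grip_force: 12.6
clock: 22.82
eef_pos: [0.6112, -0.2231, 0.0499]
eef_rot: [0.997, 0.072, -0.011, -0.001]
ft_force: [-40.3, -4.5, 31.5]
width: 0.45
grip_force: 20.7
clock: 23.08
eef_pos: [0.6112, -0.223, 0.0499]
eef_rot: [0.997, 0.071, -0.015, -0.001]
ft_force: [-52.0, -6.0, 40.5]
width: 0.457
grip_force: 26.9
```

The drawer is against its stop, so I'm backing off and retreating.

```bash
python3 -m pendant '[40,-0.03,0,0,0,0,0, 40,-0.04,0,0,0,0,0, 40,-0.05,0,0,0,0,0, 40,-0.05,0,0,0,0,0, 40,-0.05,0,0,0,0,0, 40,-0.05,0,0,0,0,0, 40,-0.05,0,0,0,0,0, 40,0,0,-0.05,0,0,0, 40,0,0,-0.05,0,0,0, 40,0,0,-0.05,0,0,0, 40,0,0,-0.05,0,0,0, 40,0,0,-0.05,0,0,0, 40,0,0,0,0,0,0, 40,0,0,0,0,0,0]'
python3 - <<'E'
from h import *
b=vision.get_image("side")[:,:,::-1];cv2.imwrite("pics/s7.png",b)
E
```

```text
clock: 24.82
eef_pos: [0.4377, -0.2483, 0.2]
eef_rot: [0.997, 0.072, 0.0, -0.0]
ft_force: [0.5, 0.2, -0.0]
width: 0.457
grip_force: 0.0
```

View pics/s7.png

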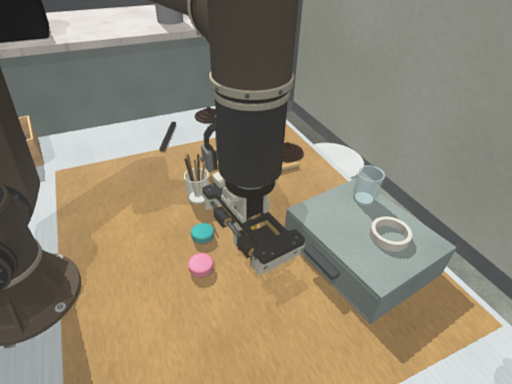

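The drawer front is flush with the housing at (350,270), and nothing is touching the gripper. Handing in.

```bash
python3 -c "
from workcell import arm
print(arm.hand_in())"
```

```text
the job is handed in; nothing more can be done
None
```

I handed the job in at about 25 s: the ear defenders hang over the bar with a cup on each side, the drawer was pushed to its stop with both filters last seen in it, and the pot is upright; no verdict came back, and I viewed 12 pictures, two over the limit of 10.

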